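# Park the micro-grinder and twist the lock until it clicks

### The arm

A 7-joint arm with a two-finger parallel gripper is mounted at the origin on the work surface. World frame = base frame: x ahead of the robot, y to its left, z up, the work surface at z = 0. Lengths are in m, angles in degrees, forces in N, time in s.
With the tool pointing down it reaches from about 0.425 to 0.975 m from the base axis. Payload 16.7 kg.
Tool frame: the origin (TCP) lies midway between the tips of the shut fingers; the grasp point (between the pads) lies arm.hold_point_z behind it (arm.hold_point_z is the distance from the TCP to the grasp point, in m); z points along the fingers, y is the line along which they close (so a half turn about z gives the same grasp; the last joint's range is limited). The gripper opens to 85 mm and grips with 20 to 120 N. Pads are 22 mm wide; open, the fingers measure 114 mm over their backs; the gripper's body (76 mm by 85 mm) begins 54 mm behind the grasp point. The pads swing forward as they close: fully open they stand 13 mm farther back than shut.
Start: joints at [-80.472, 24.414, 4.234, 92.017, -1.954, 63.644, -3.845], TCP at [0.21, 0.642, 0.231] pointing down, gripper open.
Joint ranges: [-163.25, 163.25], [-28.42, 122.38], [-70.27, 78.77], [12.13, 141.07], [-58.53, 238.53], [9.26, 117.41], [-156.51, 156.51]. Speed limits (degrees/s): [108.29, 108.29, 136.94, 136.94, 172.46, 172.46, 172.46].

### API

Orientations are given as a 3x3 rotation matrix whose columns are the frame's x, y, z axes.
In Python, from plant import arm, cams, cut_out, pinpoint gives the robot as it stands.
- The arm moves only by the tool drive_tool, never from a script. Its argument "moves" is a list of rows, each a list of 7 numbers: the turn, a rotation vector about the world's x, y, z in degrees, then the shift along the world's x, y, z in m, then the opening in per cent of the stroke, from 0 (shut) to 100 (fully open). In form: [[rx, ry, rz, tx, ty, tz, fingers], ...]. A call has 1 to 10 rows; each row is the pose to reach, as a shift and turn from the pose commanded when the call began; what a row does not reach only later rows make up. A row lasts 1/8 s, in which the tool goes at most 62.5 mm and 10.7 degrees, less where a joint would pass 70% of its speed; a pose out of reach is approached as far as the arm can. A call with a gripper value outside its range is refused whole. The fingers move at their own pace and stop on an object; the grip force is fixed at half the most. Time passes only in rows, so rows that repeat a pose let the fingers close. It gives the time, the measured TCP pose, the force, the opening and the grip force at its end, in the units of the state.
- arm.read_state(): the state, without advancing time (a new reading comes with each control period).
- cams.grab_frame(name): name is "scene" or "side" or "wrist"; returns a dict with "color" (480x640x3 uint8, red, green, blue), "fx", "fy", "cx", "cy" (pixels), "pose" (4x4, takes a point from camera to world coordinates). Camera axes: x right, y up, looking along -z (the intrinsics and any distortion apply to the point x, -y, -z); pixel columns grow to the right and rows downward; lengths in m; the calibration is good to about 2 mm. A picture is of the moment at which its call begins. There is no depth.
- arm.close_job(): hands the job in; it is judged then, once.
Trained networks look in a picture, given as the dict that the camera call returned (one of the last four; its "shot" number tells which), for a name from the list of things; names that differ only in an ending like _2 or _b are one class to them, and where a whole thing is asked for, a point or a joint stands for the part that bears it (a point fixed in the world has none). Each returns a list of dicts, best first, with "p" (0 to 1); they miss things now and then, are a little off and sometimes report something else, mostly with a low value. They report only what shows in the picture. A call takes as long as a camera call. They do not tell look-alikes from the thing itself.
- cut_out(picture, name): "mask" (480x640 bool, what is visible of it) and "pixel" ([column, row] in pixels, amid what is visible of it).
- pinpoint(picture, name): "pixel" ([column, row] in pixels: a listed point, or the origin of a listed thing).
The state is a dict: "t": time; "qpos": joint angles; "qvel": joint speeds; "joint_efforts": joint torques, N m; "tcp_pos": TCP position; "ee_rot": TCP orientation; "ft_force": force on the tool from outside, world axes, zero at the start; "moment": the same for the moment, N m; "grip_width": opening from 0.0 (shut) to 1.0 (fully open); "grasp_force": force on a finger pad.
Only numpy, scipy, OpenCV 4.12 (cv2) and the standard library are available. Lean on these libraries where they do the work, as an engineer would, in place of code of your own. Each camera call takes 0.05 s, during which the arm holds its last target. There are 200 camera calls.

### The job

Gently lay the grey cordless grinder handpiece, without dropping it, in the V cradle of the green stand, centred on the two supports with its steel nose over the blue one, and let go. Then turn the square black knob clockwise (seen from above), regrasping as needed, until the lock clicks: the yellow tongue then lies over the handpiece and the red-headed pin has sprung in towards the knob and stays there. Leave the bur block, the jar and the bottle where they are.

Things in the scene. Friction and masses are not known exactly. Their poses are not given: they have to be found in the camera images.
- handpiece_mid (a point): Middle of the loose grinder handpiece, on its axis: grey cylinder 30 mm in diameter, 170 mm long in all, 0.13 to 0.26 kg. x axis along it towards the steel nose; the plain 30 mm cylinder spans x = -72 to +44 mm. The rear 14 mm is a black six-sided rubber collar (stops rolling). It starts lying on the bench, axis 15 mm up.
- handpiece_nose (a point): Tip of the handpiece's nose, 84 mm from its middle, on the axis.
- handpiece: The same handpiece; origin and axes as handpiece_mid.
- stand: Fixed green stand. Origin on the bench under the knob's vertical axis, z up. Base plate x -125 to 125, y -110 to 150 mm, 12 mm thick. The V cradle runs along its x axis at y = +100 mm: two 12 mm thick V supports at x = -38 (grey) and +38 mm (blue), 90 degree V with a 41 mm wide mouth, tops about 41 mm above the bench; 64 mm free between them for fingers.
- cradle_mid (a point): Where the handpiece's middle lies when it is seated: 40 mm above the bench, stand frame (0, 100, 40) mm; axes as the stand's. The handpiece's x axis (nose) belongs along this x axis, towards the blue support.
- tongue_tip (a point): Outer end of the yellow keeper tongue, a plate 46 mm wide fixed to the knob, reaching 117 mm from its axis, 59 to 65 mm above the bench (4 mm over a seated handpiece). It starts well away from the cradle and sweeps over it as the knob turns.
- knob_grip (a point): Point on the knob's vertical axis, 95 mm above the bench. The black head is a 36 x 36 mm square prism from 67 mm (top of a 92 mm wide disc) to 111 mm above the bench; the point turns with it, x along the white line on top, x and y square to the flat faces. Turns clockwise from above only (stop at the start); light friction (0.04 N m) keeps it where it is left.
- pin (a joint): Spring pin with a red 18 mm head, 42 mm above the bench on the stand's -y side. 0 m on the hidden cam's rim, about -0.004 on the bump before the click, +0.007 sprung in (clicked). The click comes 1.6 to 2.4 rad from the start, different each time: over the last 0.2 rad the torque rises to about 0.3 N m, then drops as the pin snaps in; the knob is then locked both ways, give or take 0.1 rad, and pushes back hard (1 N m).
- bur_block: Wooden block 50 x 120 x 35 mm with burs standing in it, loose; origin under its centre. To be left alone.
- paste_jar: White jar with a blue cap, 60 mm wide, 70 mm tall, loose; origin under its centre. To be left alone.
- spray_bottle: Clear bottle with an orange cap, 64 mm wide, 170 mm tall, loose; origin under its centre. To be left alone.
Things that resemble listed ones, but are neither listed nor needed, are in the scene too. Several things look just like the handpiece: the one meant starts nearest to the robot's base.

How it is judged:
By the outcome, as a careful person would: the job done as asked, in the order asked, and still so for the second after the job is handed in, with the robot touching nothing.
It also fails if it takes over 69 s, if anything falls off the work surface, if the arm or the gripper's body presses on something with over 40 N, if the wrist force passes 120 N, or if a joint passes its speed limit or range.

## Working session

There is one attempt and no reset: what is moved stays moved. The work goes in short steps, Python scripts to look and compute and a tool call to move; the robot and the scene stay as the last step left them, time stands still between calls to the robot, and variables do not carry over. Pictures are saved under pics/ and viewed, at most 10 in all, crops included, and the job is handed in when it is done.

Besides the shell and the picture viewer there is one more tool, called after "Request:" by a JSON object that holds its "op" and its "data", one argument or row to a line. drive_tool: Moves the arm, as the interface text tells. Its arguments: {"type":"object","properties":{"moves":{"type":"array","items":{"type":"array","items":{"type":"number"}}}},"required":["moves"]}

```bash
ls; mkdir -p pics; cat > h.py <<'E'
import numpy as np, cv2
from plant import arm, cams, cut_out, pinpoint
def ray(f,px):
    d=np.array([(px[0]-f["cx"])/f["fx"],-(px[1]-f["cy"])/f["fy"],-1.0]); P=np.array(f["pose"])
    d=P[:3,:3]@d; return P[:3,3],d/np.linalg.norm(d)
def atz(f,px,z):
    o,d=ray(f,px); return o+d*(z-o[2])/d[2]
def tri(*obs):
    A=np.zeros((3,3));b=np.zeros(3);L=[ray(f,p) for f,p in obs]
    for o,d in L:
        M=np.eye(3)-np.outer(d,d);A+=M;b+=M@o
    x=np.linalg.solve(A,b); return x,[round(float(np.linalg.norm(np.cross(x-o,d))),4) for o,d in L]
def proj(f,X):
    P=np.array(f["pose"]); c=P[:3,:3].T@(np.array(X)-P[:3,3]); return f["cx"]-f["fx"]*c[0]/c[2], f["cy"]+f["fy"]*c[1]/c[2]
def save(f,n): cv2.imwrite("pics/"+n,cv2.cvtColor(f["color"],cv2.COLOR_RGB2BGR))
E
python3 - <<'E'
from h import *
np.set_printoptions(precision=4,suppress=True)
F={n:cams.grab_frame(n) for n in ("scene","side")}
print([k for k in F["scene"]], arm.hold_point_z)
s=arm.read_state();print(s["t"],s["tcp_pos"],s["ee_rot"])
for n,f in F.items():
    save(f,n+"0.png"); print(n,np.array(f["pose"])[:3,3])
    for k in ("handpiece_mid","handpiece_nose","stand","cradle_mid","tongue_tip","knob_grip","pin","bur_block","paste_jar","spray_bottle"):
        z={"handpiece_mid":.015,"handpiece_nose":.015,"cradle_mid":.04,"tongue_tip":.062,"knob_grip":.095,"pin":.042}.get(k,0)
        print(k,[(np.round(d["pixel"]),round(d["p"],2),atz(f,d["pixel"],z)[:2]) for d in pinpoint(f,k)])
E
```

```text
pics
['color', 'fx', 'fy', 'cx', 'cy', 'pose', 'shot'] 0.0187
0.1 [0.2096 0.6413 0.2307] [[-0.9505  0.3106 -0.0003]
 [ 0.3106  0.9505 -0.0011]
 [-0.0001 -0.0011 -1.    ]]
scene [ 1.1917 -0.6782  1.1008]
handpiece_mid [(array([380., 205.]), 0.84, array([0.5611, 0.2293]))]
handpiece_nose [(array([406., 165.]), 0.94, array([0.5123, 0.4011])), (array([405., 225.]), 0.82, array([0.6513, 0.2165])), (array([380., 205.]), 0.58, array([0.561 , 0.2286]))]
stand [(array([271., 307.]), 0.84, array([ 0.582 , -0.1821])), (array([405., 226.]), 0.16, array([0.6477, 0.2243]))]
cradle_mid [(array([304., 274.]), 0.63, array([ 0.5916, -0.0861]))]
tongue_tip [(array([219., 276.]), 0.75, array([ 0.4704, -0.2319]))]
knob_grip [(array([270., 282.]), 0.93, array([ 0.5856, -0.1835]))]Traceback (most recent call last):
  File "<stdin>", line 10, in <module>
ValueError: it knows: bur_block, cradle_mid, handpiece, handpiece_mid, handpiece_nose, knob_grip, paste_jar, spray_bottle, stand, tongue_tip
```

```bash
python3 - <<'E'
from h import *
np.set_printoptions(precision=4,suppress=True)
F={n:cams.grab_frame(n) for n in ("side",)}
for n,f in F.items():
    save(f,n+"0.png"); print(n,np.array(f["pose"])[:3,3])
    for k in ("handpiece_mid","handpiece_nose","stand","cradle_mid","tongue_tip","knob_grip","bur_block","paste_jar","spray_bottle"):
        z={"handpiece_mid":.015,"handpiece_nose":.015,"cradle_mid":.04,"tongue_tip":.062,"knob_grip":.095,"pin":.042}.get(k,0)
        print(k,[(np.round(d["pixel"]),round(d["p"],2),atz(f,d["pixel"],z)[:2]) for d in pinpoint(f,k)])
cv2.imwrite("pics/both0.png",cv2.resize(np.hstack([cv2.imread("pics/scene0.png"),cv2.imread("pics/side0.png")]),(800,300)))
E
```

```text
side [ 0.4334 -0.7679  0.9865]
handpiece_mid [(array([280., 198.]), 0.92, array([0.5574, 0.2449])), (array([255., 154.]), 0.61, array([0.5167, 0.4779]))]
handpiece_nose [(array([312., 199.]), 0.68, array([0.6517, 0.2163])), (array([256., 170.]), 0.68, array([0.5078, 0.3945]))]
stand [(array([324., 317.]), 0.92, array([ 0.5859, -0.1866])), (array([311., 276.]), 0.44, array([ 0.5842, -0.0576]))]
cradle_mid [(array([311., 276.]), 0.83, array([ 0.5772, -0.0858]))]
tongue_tip [(array([284., 329.]), 0.73, array([ 0.4785, -0.2319])), (array([284., 202.]), 0.42, array([0.5619, 0.1755]))]
knob_grip [(array([323., 294.]), 0.91, array([ 0.5842, -0.1823]))]
bur_block [(array([334., 185.]), 0.68, array([0.7394, 0.2756]))]
paste_jar [(array([349., 225.]), 0.96, array([0.7359, 0.0985])), (array([282., 200.]), 0.15, array([0.566, 0.251]))]
spray_bottle [(array([329., 436.]), 0.58, array([ 0.5258, -0.4649]))]
```

View pics/scene0.png

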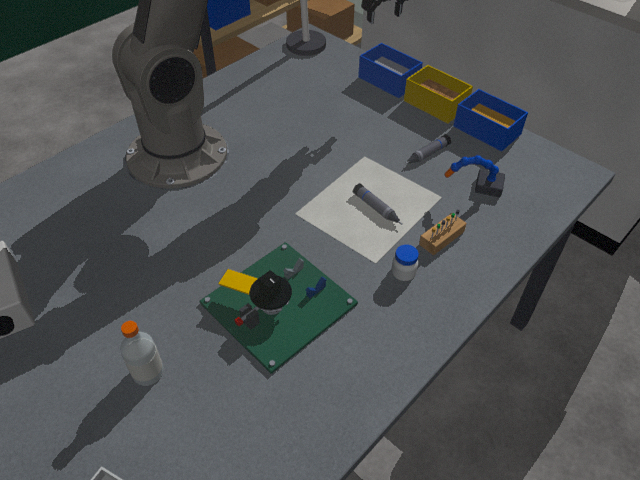

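View pics/side0.png

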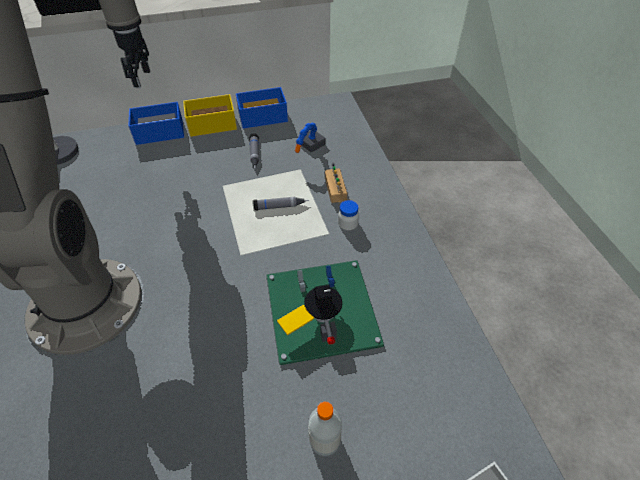

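The pictures show the target handpiece on the white sheet (scene ~(376,203), nose ~(400,222)), with a look-alike behind it. The stand has its knob at scene (270,290), the tongue pointing left and the cradle (grey and blue) on the far side. I'll go above the handpiece next.

Request:
{"op": "drive_tool", "data": {
  "moves": [
    [0,0,5,0.35,-0.405,0.02,100],
    [0,0,5,0.35,-0.405,0.02,100],
    [0,0,5,0.35,-0.405,0.02,100],
    [0,0,5,0.35,-0.405,0.02,100],
    [0,0,5,0.35,-0.405,0.02,100],
    [0,0,5,0.35,-0.405,0.02,100],
    [0,0,5,0.35,-0.405,0.02,100],
    [0,0,5,0.35,-0.405,0.02,100],
    [0,0,5,0.35,-0.405,0.02,100],
    [0,0,5,0.35,-0.405,0.02,100]
  ]
}}

```text
t: 2.15
tcp_pos: [0.5614, 0.2336, 0.2515]
ee_rot: [[-0.973, 0.231, 0.001], [0.231, 0.973, -0.001], [-0.001, -0.001, -1.0]]
ft_force: [-0.6, 1.5, 0.5]
grip_width: 1.0
grasp_force: 0.0
```

```bash
cat > look.py <<'E'
from h import *
import sys
np.set_printoptions(precision=4,suppress=True)
s=arm.read_state();print(s["t"],s["tcp_pos"],s["ee_rot"],s["grip_width"],s["ft_force"])
Z={"handpiece_mid":.015,"handpiece_nose":.015,"cradle_mid":.04,"tongue_tip":.062,"knob_grip":.095}
f=cams.grab_frame("wrist"); save(f,sys.argv[1]+".png"); print(np.array(f["pose"]))
for k in sys.argv[2:]:
    print(k,[(np.round(d["pixel"],1),round(d["p"],2),atz(f,d["pixel"],Z.get(k,0))[:2]) for d in pinpoint(f,k)])
E
python3 look.py w1 handpiece_mid handpiece_nose
```

```text
2.15 [0.5614 0.2336 0.2515] [[-0.9729  0.2313  0.0008]
 [ 0.2313  0.9729 -0.0007]
 [-0.0009 -0.0005 -1.    ]] 0.9999119069850396 [-0.6063  1.5189  0.5309]
[[ 0.2313 -0.9301 -0.2853  0.4889]
 [ 0.9729  0.221   0.068   0.2501]
 [-0.0001 -0.2933  0.956   0.3933]
 [ 0.      0.      0.      1.    ]]
handpiece_mid [(array([546.9, 108.2]), 0.97, array([0.5131, 0.4846])), (array([315.1, 207.1]), 0.61, array([0.5591, 0.2224]))]
handpiece_nose [(array([466.6, 121.3]), 0.89, array([0.5066, 0.4011])), (array([324.8, 274.7]), 0.65, array([0.6427, 0.214 ]))]
```

View pics/w1.png

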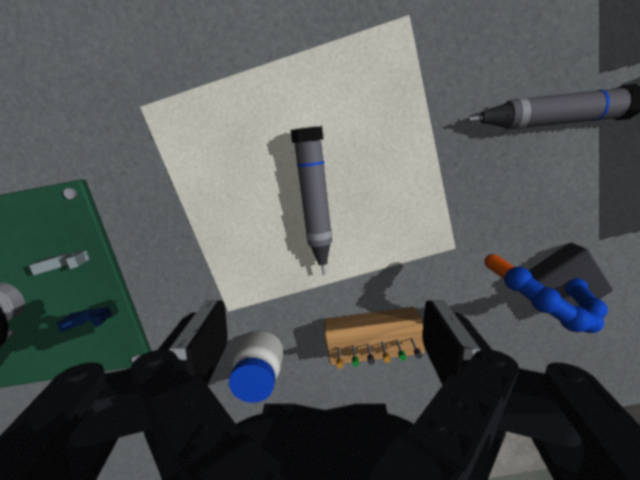

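The wrist view shows the handpiece from its rear collar at (308,134) to the nose at (323,272), clear all round. I'll fit its axis from masks.

```bash
cat > axis.py <<'E'
from h import *
np.set_printoptions(precision=4,suppress=True)
w=cams.grab_frame("wrist");s=cams.grab_frame("scene");d=cams.grab_frame("side")
C={}
for n,f,c in (("w",w,(315,205)),("s",s,(376,203)),("d",d,(280,203))):
    m=[x for x in cut_out(f,"handpiece") if np.hypot(*(np.array(x["pixel"])-c))<25]
    if not m: print(n,"none");continue
    m=m[0]; ys,xs=np.nonzero(m["mask"])
    p=np.c_[xs,ys].astype(float); mu=p.mean(0); v=np.linalg.svd(p-mu,full_matrices=False)[2][0]
    t=(p-mu)@v; e=[mu+v*t.min(),mu+v*t.max()]
    X=[atz(f,q,.015) for q in e]; C[n]=(f,(e[0]+e[1])/2)
    a=X[1]-X[0]; print(n,m["p"],np.array(e),"ends",X[0][:2],X[1][:2],"mid",((X[0]+X[1])/2)[:2],"len",np.linalg.norm(a),"yaw",np.degrees(np.arctan2(a[1],a[0])))
print(tri(*C.values()))
E
python3 axis.py
```

```text
w 0.9 [[302.9095 129.9378]
 [320.3181 275.9621]] ends [0.4721 0.2334] [0.6403 0.213 ] mid [0.5562 0.2232] len 0.1694376890528244 yaw -6.934248341189355
s 0.91 [[354.1984 185.7585]
 [398.234  221.9324]] ends [0.4645 0.237 ] [0.6335 0.2132] mid [0.549  0.2251] len 0.17062200849695283 yaw -8.01607555570693
d 0.64 [[302.9845 199.8386]
 [252.6803 204.6753]] ends [0.6253 0.2194] [0.4727 0.2373] mid [0.549  0.2283] len 0.1536385932305958 yaw 173.31594595160442
(array([0.5502, 0.2248, 0.0164]), [0.0009, 0.0018, 0.0023])
```

Axis mid ≈ (0.553, 0.224, 0.016) from triangulation; the length is 170 mm as it should be, and the yaw is about -7°. I'll descend to 0.13 and check again.

Request:
{"op": "drive_tool", "data": {
  "moves": [
    [0,0,6,-0.008,-0.01,-0.06,100],
    [0,0,6,-0.008,-0.01,-0.12,100],
    [0,0,6,-0.008,-0.01,-0.12,100]
  ]
}}

```text
t: 2.98
tcp_pos: [0.5492, 0.2257, 0.1281]
ee_rot: [[-0.992, 0.123, -0.006], [0.123, 0.992, -0.004], [0.006, -0.004, -1.0]]
ft_force: [-0.4, 0.5, 0.9]
grip_width: 0.998
grasp_force: 0.0
```

```bash
python3 - <<'E'
from h import *
np.set_printoptions(precision=4,suppress=True)
st=arm.read_state();print(st["tcp_pos"],st["ee_rot"][:,0])
w=cams.grab_frame("wrist");save(w,"w2.png")
for m in cut_out(w,"handpiece"):
    ys,xs=np.nonzero(m["mask"]);p=np.c_[xs,ys].astype(float); mu=p.mean(0); v=np.linalg.svd(p-mu,full_matrices=False)[2][0]
    t=(p-mu)@v; e=[mu+v*t.min(),mu+v*t.max()];X=[atz(w,q,.015) for q in e];a=X[1]-X[0]
    print(m["p"],np.array(e),X[0],X[1],(X[0]+X[1])/2,np.linalg.norm(a),np.degrees(np.arctan(a[1]/a[0])))
print([(d["pixel"],d["p"],atz(w,d["pixel"],.015)) for d in pinpoint(w,"handpiece_mid")])
E
```

```text
[0.5492 0.2257 0.1281] [-0.9924  0.1233  0.0056]
0.87 [[323.2748 136.9489]
 [323.784  339.0031]] [0.4731 0.2331 0.015 ] [0.6397 0.2127 0.015 ] [0.5564 0.2229 0.015 ] 0.16782817183758672 -6.986106312120587
0.66 [[639.4332 151.1168]
 [558.0161 152.7869]] [0.5115 0.4617 0.015 ] [0.5054 0.4027 0.015 ] [0.5084 0.4322 0.015 ] 0.05924899962808879 84.0690583047831
[([321.6, 250.2], 0.91, array([0.5588, 0.221 , 0.015 ]))]
```

View pics/w2.png

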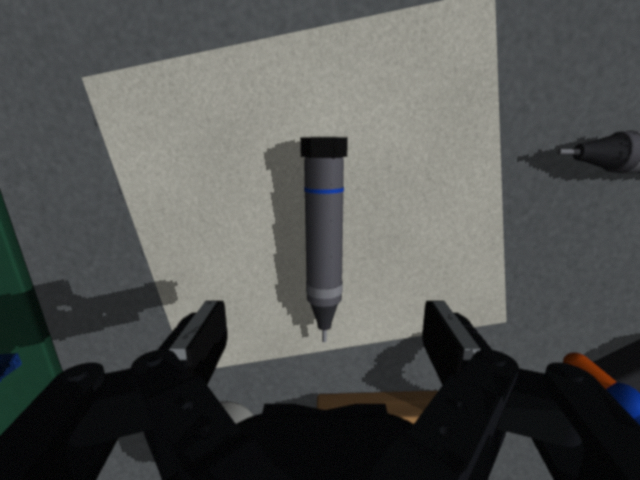

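It now lies straight in the picture (collar (323,147), tip (324,335)), at mid (0.556, 0.223), so the yaw matches. I'll descend in two parts.

Request:
{"op": "drive_tool", "data": {
  "moves": [
    [0,0,0,0.004,-0.003,-0.05,100],
    [0,0,0,0.004,-0.003,-0.09,100],
    [0,0,0,0.004,-0.003,-0.09,100],
    [0,0,0,0.004,-0.003,-0.09,100]
  ]
}}

```text
t: 3.62
tcp_pos: [0.5572, 0.2243, 0.044]
ee_rot: [[-0.992, 0.124, 0.003], [0.124, 0.992, 0.001], [-0.003, 0.002, -1.0]]
ft_force: [0.5, -0.3, 0.8]
grip_width: 1.001
grasp_force: 0.0
```

Request:
{"op": "drive_tool", "data": {
  "moves": [
    [0,0,0,-0.001,-0.001,-0.03,100],
    [0,0,0,-0.001,-0.001,-0.037,100],
    [0,0,0,-0.001,-0.001,-0.037,60],
    [0,0,0,-0.001,-0.001,-0.037,20],
    [0,0,0,-0.001,-0.001,-0.037,10],
    [0,0,0,-0.001,-0.001,-0.037,10],
    [0,0,0,-0.001,-0.001,-0.037,10],
    [0,0,0,-0.001,-0.001,-0.037,10]
  ]
}}

```text
t: 4.62
tcp_pos: [0.5552, 0.2229, 0.0054]
ee_rot: [[-0.992, 0.124, 0.001], [0.124, 0.992, 0.001], [-0.001, 0.001, -1.0]]
ft_force: [-2.0, -0.0, 11.6]
grip_width: 0.332
grasp_force: 58.3
```

Request:
{"op": "drive_tool", "data": {
  "moves": [
    [0,0,0,0,0,0.04,10],
    [0,0,0,0,0,0.09,10],
    [0,0,0,0,0,0.14,10],
    [0,0,0,0.01,-0.04,0.165,10],
    [0,0,0,0.02,-0.09,0.175,10],
    [0,0,0,0.025,-0.14,0.175,10],
    [0,0,0,0.03,-0.18,0.175,10],
    [0,0,0,0.03,-0.18,0.175,10],
    [0,0,0,0.03,-0.18,0.175,10]
  ]
}}

```text
t: 5.75
tcp_pos: [0.5845, 0.043, 0.1794]
ee_rot: [[-0.992, 0.124, -0.0], [0.124, 0.992, 0.0], [0.0, 0.0, -1.0]]
ft_force: [-0.3, 0.8, -2.4]
grip_width: 0.326
grasp_force: 60.4
```

```bash
python3 look.py w3 cradle_mid knob_grip tongue_tip stand handpiece_mid handpiece_nose
```

```text
5.75 [0.5845 0.043  0.1794] [[-0.9923  0.1236 -0.0001]
 [ 0.1236  0.9923  0.0003]
 [ 0.0001  0.0003 -1.    ]] 0.32575293182453763 [-0.3336  0.8074 -2.3684]
[[ 0.1236 -0.949  -0.2901  0.5107]
 [ 0.9923  0.1184  0.0355  0.0513]
 [ 0.0007 -0.2923  0.9563  0.3213]
 [ 0.      0.      0.      1.    ]]
cradle_mid [(array([182.1, 251.1]), 0.76, array([ 0.589, -0.085]))]
knob_grip [(array([ 16.6, 281.8]), 0.76, array([ 0.5819, -0.1842]))]
tongue_tip []
stand [(array([101. , 245.7]), 0.66, array([ 0.5845, -0.1837]))]
handpiece_mid [(array([320.9, 323.6]), 0.9, array([0.6908, 0.0255]))]
handpiece_nose []
```

View pics/w3.png

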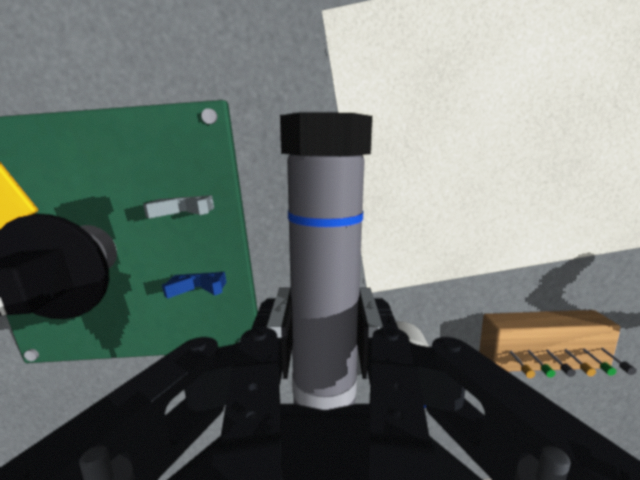

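In the wrist view the handpiece is held straight, with the collar at (326,130). The grey support is at (180,207), the blue at (195,285), and the plate's right edge runs from (225,101) to (253,352). I'll work out the stand pose and check the held offset.

```bash
python3 - <<'E'
from h import *
np.set_printoptions(precision=4,suppress=True)
w=cams.grab_frame("wrist");s=cams.grab_frame("scene");d=cams.grab_frame("side")
T=arm.read_state()["tcp_pos"]
def best(f,k):
    r=pinpoint(f,k);return r[0]["pixel"] if r else None
for k in ("cradle_mid","knob_grip","tongue_tip","stand"):
    o=[(f,best(f,k)) for f in (w,s,d)]; o=[x for x in o if x[1] is not None]
    print(k,len(o),tri(*o) if len(o)>1 else o[0][1])
    if k=="cradle_mid": print(*[atz(f,p,.04) for f,p in o])
# plate edges in wrist, at z .012
hsv=cv2.cvtColor(w["color"],cv2.COLOR_RGB2HSV);g=cv2.inRange(hsv,(60,120,30),(88,255,255))
g=cv2.morphologyEx(g,cv2.MORPH_CLOSE,np.ones((25,25)))
r=[(np.nonzero(g[y])[0].max(),y) for y in list(range(125,265,5))]
P=np.array([atz(w,p,.012)[:2] for p in r]);v=np.linalg.svd(P-P.mean(0))[2][0];print("right edge yaw(y axis)",np.degrees(np.arctan(v[1]/v[0])),P.mean(0),P[0],P[-1])
c=[(x,np.nonzero(g[:,x])[0].min()) for x in range(20,190,5)]
P=np.array([atz(w,p,.012)[:2] for p in c]);v=np.linalg.svd(P-P.mean(0))[2][0];print("top edge",np.degrees(np.arctan(v[1]/v[0])),P.mean(0))
b=cv2.inRange(hsv,(105,120,40),(125,255,255));b[:250]=0;b[310:]=0;b[:,240:]=0;b[:,:140]=0
ys,xs=np.nonzero(b);print("blue",xs.min(),xs.max(),ys.mean(),atz(w,(xs.mean(),ys.mean()),.036))
for m in cut_out(w,"handpiece")[:1]:
    ys,xs=np.nonzero(m["mask"]);print("hp",m["p"],xs.mean(),ys.min());e=atz(w,(326,ys.min()),T[2]+.0096+.008)
    print("rear rel",e-T, (e-T)@arm.read_state()["ee_rot"])
E
```

```text
cradle_mid 3 (array([ 0.5874, -0.0828,  0.0473]), [0.0022, 0.0039, 0.0032])
[ 0.5899 -0.0888  0.04  ] [ 0.5857 -0.0755  0.04  ] [ 0.5856 -0.0794  0.04  ]
knob_grip 3 (array([ 0.5853, -0.187 ,  0.0893]), [0.004, 0.0057, 0.0027])
tongue_tip 1 [284.3, 329.2]
stand 3 (array([ 0.5832, -0.1825,  0.0009]), [0.0016, 0.0032, 0.0027])
right edge yaw(y axis) -3.275064487093943 [ 0.549  -0.0329] [ 0.4889 -0.0294] [ 0.6139 -0.0366]
top edge 86.86144950083563 [ 0.4635 -0.135 ]
blue 162 225 283.160469667319 [ 0.6222 -0.0833  0.036 ]
hp 0.58 324.9463914604194 112
rear rel [-0.0827  0.0104  0.0176] [ 0.0834  0.0001 -0.0176]
```

Stand: yaw -3.2°, cradle mid ≈ (0.590, -0.085), knob axis ≈ (0.5855, -0.185). The edges and the network agree. I'll hover over the cradle.

Request:
{"op": "drive_tool", "data": {
  "moves": [
    [0,0,4,0.004,-0.05,0,10],
    [0,0,4,0.004,-0.1,0,10],
    [0,0,4,0.0045,-0.128,0,10],
    [0,0,4,0.0045,-0.128,-0.04,10],
    [0,0,4,0.0045,-0.128,-0.08,10],
    [0,0,4,0.0045,-0.128,-0.1,10],
    [0,0,4,0.0045,-0.128,-0.105,10],
    [0,0,4,0.0045,-0.128,-0.105,10]
  ]
}}

```text
t: 7.9
tcp_pos: [0.5894, -0.0855, 0.0747]
ee_rot: [[-0.999, 0.054, 0.0], [0.054, 0.999, -0.0], [-0.0, -0.0, -1.0]]
ft_force: [-0.1, -0.8, -0.7]
grip_width: 0.328
grasp_force: 60.5
```

```bash
python3 - <<'E'
from h import *
I=[]
for n in ("wrist","scene","side"):
    f=cams.grab_frame(n);save(f,n+"3.png")
    c=proj(f,(.59,-.09,.06)); print(n,c)
    if n=="wrist": I.append(f["color"][::1,:][:, :]); continue
    x,y=int(c[0]),int(c[1]);x=min(max(x,60),580);y=min(max(y,60),420)
    I.append(cv2.resize(f["color"][y-50:y+50,x-50:x+50],(300,300),interpolation=cv2.INTER_CUBIC)); print("crop origin",x-50,y-50)
o=np.hstack([cv2.resize(I[0],(400,300)),I[1]])
o=np.zeros((600,700,3),np.uint8);o[:300,:400]=cv2.resize(I[0],(400,300));o[:300,400:]=I[1];o[300:,400:]=I[2]
o=np.vstack([o[:300],np.hstack([np.zeros((300,400,3),np.uint8),I[2]])])
cv2.imwrite("pics/m3.png",o[:,:,::-1])
E
```

```text
wrist (np.float64(317.1857230817076), np.float64(292.7515095169962))
scene (np.float64(301.9725229195145), np.float64(269.17822257224265))
crop origin 251 219
side (np.float64(315.8441415124114), np.float64(271.8810962760449))
crop origin 265 221
```

View pics/m3.png

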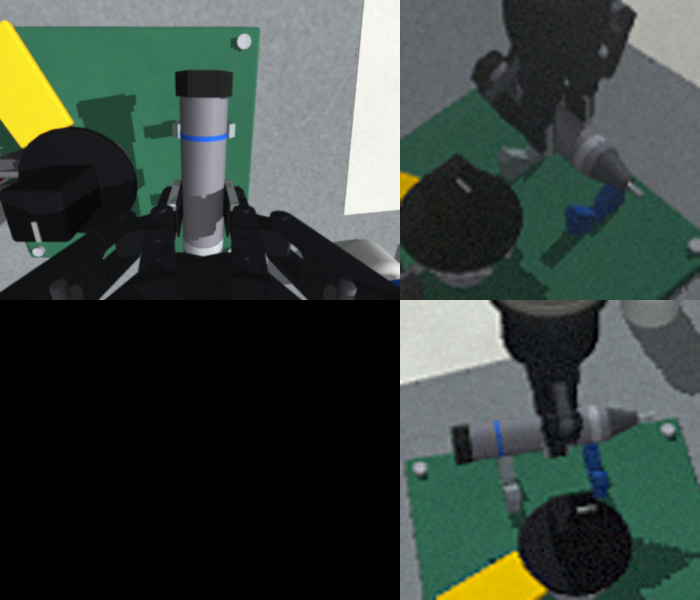

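Wrist: the grey support shows evenly on either side of the handpiece (full-frame ~(283,208) and (371,208)), so it is centred laterally; side views agree. Checking the x offset numerically.

```bash
python3 - <<'E'
from h import *
np.set_printoptions(precision=4,suppress=True)
f=cams.grab_frame("wrist");im=f["color"]
hsv=cv2.cvtColor(im,cv2.COLOR_RGB2HSV)
# light grey pixels adjacent to the handpiece
m=((hsv[...,1]<40)&(hsv[...,2]>110));m[:185]=0;m[235:]=0;m[:,:262]=0;m[:,390:]=0
for a,b in ((262,290),(360,390)):
    ys,xs=np.nonzero(m[:,a:b]);xs=xs+a
    if len(xs): print(len(xs),xs.min(),xs.max(),ys.min(),ys.max(),atz(f,(xs.min() if a<300 else xs.max(),ys.mean()),.04))
print(arm.read_state()["tcp_pos"])
print([(d["p"],atz(f,d["pixel"],.04)) for d in pinpoint(f,"cradle_mid")],[(d["p"],atz(f,d["pixel"],.095)) for d in pinpoint(f,"knob_grip")])
E
```

```text
94 283 288 197 219 [ 0.5488 -0.1062  0.04  ]
331 360 375 185 234 [ 0.5511 -0.057   0.04  ]
[ 0.5897 -0.0854  0.0753]
[] [(0.78, array([ 0.5826, -0.1846,  0.095 ]))]
```

Request:
{"op": "drive_tool", "data": {
  "moves": [
    [0,0,0,-0.001,0,-0.015,10],
    [0,0,0,-0.001,0,-0.028,10],
    [0,0,0,-0.001,0,-0.036,10],
    [0,0,0,-0.001,0,-0.039,10],
    [0,0,0,-0.001,0,-0.041,10],
    [0,0,0,-0.001,0,-0.041,10]
  ]
}}

```text
t: 8.95
tcp_pos: [0.5883, -0.0854, 0.0334]
ee_rot: [[-0.999, 0.054, 0.0], [0.054, 0.999, -0.0], [-0.0, -0.0, -1.0]]
ft_force: [0.2, -0.1, -1.9]
grip_width: 0.33
grasp_force: 60.5
```

Request:
{"op": "drive_tool", "data": {
  "moves": [
    [0,0,0,0,0,-0.001,10],
    [0,0,0,0,0,-0.002,10],
    [0,0,0,0,0,-0.003,10],
    [0,0,0,0,0,-0.003,10]
  ]
}}

```text
t: 9.45
tcp_pos: [0.5883, -0.0852, 0.0306]
ee_rot: [[-0.999, 0.054, 0.0], [0.054, 0.999, 0.0], [-0.0, 0.0, -1.0]]
ft_force: [-1.8, 0.3, 4.1]
grip_width: 0.334
grasp_force: 61.2
```

Contact, with 6 N more upward force. It came at the expected height, with little side force. I'll open partway and rise.

Request:
{"op": "drive_tool", "data": {
  "moves": [
    [0,0,0,0,0,-0.0005,10],
    [0,0,0,0,0,-0.0005,40],
    [0,0,0,0,0,-0.0005,50],
    [0,0,0,0,0,-0.0005,60],
    [0,0,0,0,0,-0.0005,60],
    [0,0,0,0,0,-0.0005,60]
  ]
}}

```text
t: 10.2
tcp_pos: [0.5881, -0.0855, 0.0298]
ee_rot: [[-0.999, 0.054, -0.0], [0.054, 0.999, -0.0], [0.0, -0.0, -1.0]]
ft_force: [-0.2, 0.6, 0.7]
grip_width: 0.599
grasp_force: 0.0
```

Request:
{"op": "drive_tool", "data": {
  "moves": [
    [0,0,0,0,0,0.01,60],
    [0,0,0,0,0,0.04,60],
    [0,0,0,0,0,0.09,60],
    [0,0,0,0,-0.02,0.135,60],
    [0,0,0,-0.02,-0.05,0.145,80],
    [0,0,0,-0.02,-0.05,0.145,80],
    [0,0,0,-0.02,-0.05,0.145,80]
  ]
}}

```text
t: 11.08
tcp_pos: [0.5683, -0.1351, 0.1751]
ee_rot: [[-0.999, 0.054, 0.0], [0.054, 0.999, 0.0], [-0.0, 0.0, -1.0]]
ft_force: [-0.5, 0.5, -1.5]
grip_width: 0.8
grasp_force: 0.0
```

```bash
python3 look.py w4 handpiece_mid handpiece_nose cradle_mid knob_grip tongue_tip stand
```

```text
11.075 [ 0.5683 -0.1351  0.1751] [[-0.9985  0.0541  0.0004]
 [ 0.0541  0.9985  0.0003]
 [-0.0004  0.0003 -1.    ]] 0.8003922086048998 [-0.5362  0.5408 -1.515 ]
[[ 0.054  -0.9548 -0.2924  0.4939]
 [ 0.9985  0.0518  0.0152 -0.1319]
 [ 0.0007 -0.2928  0.9562  0.317 ]
 [ 0.      0.      0.      1.    ]]
handpiece_mid [(array([380.8, 256.3]), 0.69, array([ 0.6036, -0.0838]))]
handpiece_nose [(array([377.1, 338.2]), 0.95, array([ 0.6931, -0.088 ]))]
cradle_mid []
knob_grip [(array([255. , 271.1]), 0.79, array([ 0.5809, -0.1858]))]
tongue_tip [(array([187.4, 115.9]), 0.72, array([ 0.4729, -0.2284]))]
stand [(array([276.6, 235.8]), 0.58, array([ 0.5822, -0.1835]))]
```

View pics/w4.png

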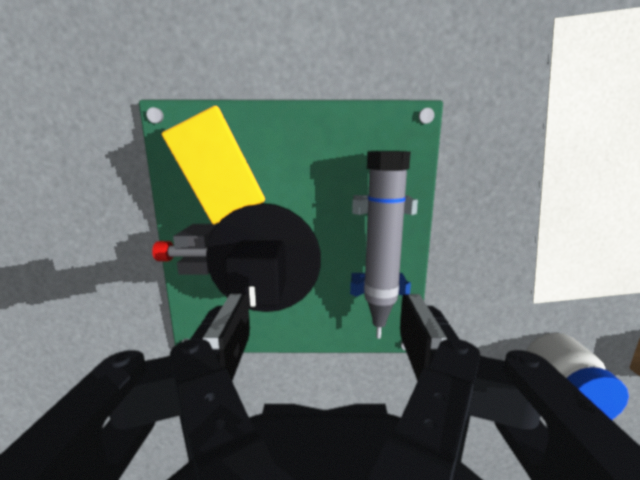

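The handpiece lies in the V over grey (385,205) and blue (381,284), collar (388,160), tip (379,337). The tongue is at upper left and the white knob line at (252,296). I'll measure the seat and the knob angle.

```bash
python3 - <<'E'
from h import *
np.set_printoptions(precision=4,suppress=True)
f=cams.grab_frame("wrist");im=f["color"]
a=atz(f,(388.5,152),.045);b=atz(f,(379,339),.04);print("hp",a,b,(a+b)/2,np.linalg.norm((b-a)[:2]))
bl=atz(f,(353,284),.035),atz(f,(409,284),.035);print("blue",bl)
hsv=cv2.cvtColor(im,cv2.COLOR_RGB2HSV);m=(hsv[...,2]>150);m[:270]=0;m[315:]=0;m[:,:235]=0;m[:,270:]=0
ys,xs=np.nonzero(m);p=np.c_[xs,ys].astype(float);mu=p.mean(0);v=np.linalg.svd(p-mu)[2][0];t=(p-mu)@v
X=[atz(f,mu+v*q,.111) for q in (t.min(),t.max())];print(len(xs),X,np.degrees(np.arctan2(*(X[1]-X[0])[[1,0]])))
c=im[225:325,190:330];g=cv2.convertScaleAbs(c,alpha=3,beta=10)
cv2.imwrite("pics/knob.png",cv2.resize(g,(700,500),interpolation=cv2.INTER_CUBIC)[:,:,::-1])
for an in (0,90):pass
print([proj(f,(.5855,-.185,z)) for z in (.067,.111)])
E
```

```text
hp [ 0.5061 -0.0823  0.045 ] [ 0.6769 -0.09    0.04  ] [ 0.5915 -0.0861  0.0425] 0.17095860733303264
blue (array([ 0.6214, -0.1125,  0.035 ]), array([ 0.6241, -0.0615,  0.035 ]))
96 [array([ 0.5855, -0.1853,  0.111 ]), array([ 0.5996, -0.1866,  0.111 ])] -5.3023563007237
[(np.float64(263.60591240502606), np.float64(263.5895074931794)), (np.float64(252.200312533432), np.float64(286.93266708481286))]
```

View pics/knob.png

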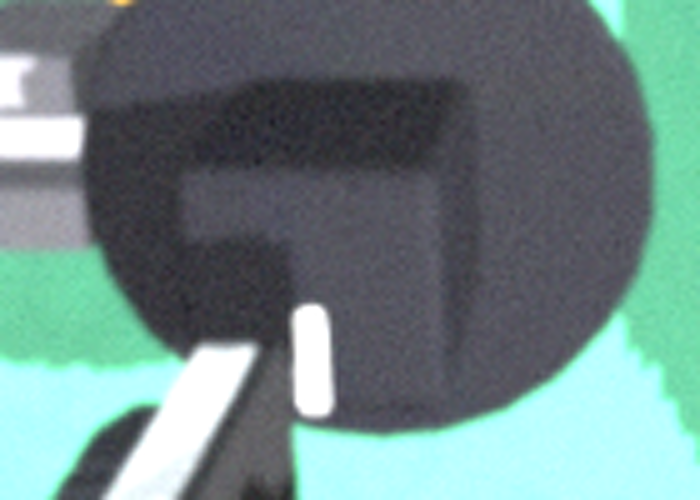

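The knob's faces are square with the stand (yaw about -4°), its axis is at (0.5855, -0.185), and the handpiece mid is at (0.5915, -0.086), so it is seated and centred. Next, the wrist joint's room to turn.

```bash
python3 -c "
from h import *
print(np.round(arm.read_state()['qpos'],1))"
```

```text
[ -9.4  20.1  20.5 108.1  -8.6  53.3 102.1]
```

Request:
{"op": "drive_tool", "data": {
  "moves": [
    [0,0,10,0.017,-0.05,0,80],
    [0,0,20,0.017,-0.05,0,80],
    [0,0,30,0.017,-0.05,0,80],
    [0,0,40,0.017,-0.05,0,80],
    [0,0,50,0.017,-0.05,0,80],
    [0,0,60,0.017,-0.05,0,80],
    [0,0,70,0.017,-0.05,0,80],
    [0,0,80,0.017,-0.05,0,80],
    [0,0,90,0.017,-0.05,0,80],
    [0,0,90,0.017,-0.05,0,80]
  ]
}}

```text
t: 12.72
tcp_pos: [0.5802, -0.1813, 0.1639]
ee_rot: [[-0.222, -0.974, -0.037], [-0.975, 0.222, 0.001], [0.007, 0.037, -0.999]]
ft_force: [-0.5, -0.2, -2.2]
grip_width: 0.798
grasp_force: 0.0
```

Request:
{"op": "drive_tool", "data": {
  "moves": [
    [0,0,10,0,0,0,80],
    [0,0,20,0,0,0,80],
    [0,0,30,0,0,0,80],
    [0,0,40,0,0,0,80],
    [0,0,50,0,0,0,80],
    [0,0,60,0,0,0,80],
    [0,0,70,0,0,0,80],
    [0,0,80,0,0,0,80],
    [0,0,89,0,0,0,80],
    [0,0,89,0,0,0,80]
  ]
}}

```text
t: 13.98
tcp_pos: [0.5217, -0.0706, 0.0304]
ee_rot: [[0.718, -0.655, 0.234], [-0.615, -0.755, -0.228], [0.326, 0.019, -0.945]]
ft_force: [0.7, 0.0, -0.6]
grip_width: 0.801
grasp_force: 0.0
```

```bash
python3 look.py w5 knob_grip handpiece_mid; python3 -c "
from h import *
print(np.round(arm.read_state()['qpos'],1))"
```

```text
13.975 [ 0.5217 -0.0706  0.0304] [[ 0.7181 -0.6554  0.2341]
 [-0.6149 -0.7551 -0.2275]
 [ 0.3259  0.0195 -0.9452]] 0.8011212971764098 [ 0.6553  0.0476 -0.5953]
[[-0.6553  0.7552 -0.0148  0.5418]
 [-0.7551 -0.6545  0.0378 -0.0848]
 [ 0.0188  0.0359  0.9992  0.1888]
 [ 0.      0.      0.      1.    ]]
knob_grip []
handpiece_mid [(array([246.3, 171.9]), 0.62, array([ 0.5984, -0.0845]))]
[ 47.1  44.  -70.2 127.5  78.5  58.2 156.5]
```

The half turn went the wrong way for joint 7: it hit its limit and the arm wandered down near the handpiece. I'll check what happened before moving anything.

```bash
python3 - <<'E'
from h import *
I=[]
for n in ("scene","side"):
    f=cams.grab_frame(n);c=proj(f,(.57,-.09,.06));x,y=int(c[0]),int(c[1])
    I.append(cv2.resize(f["color"][y-65:y+65,x-65:x+65],(400,400),interpolation=cv2.INTER_CUBIC));print(x-65,y-65)
w=cams.grab_frame("wrist")["color"]
o=np.hstack(I);o=np.vstack([o,np.hstack([cv2.resize(w,(266,200)),np.zeros((200,534,3),np.uint8)])])
cv2.imwrite("pics/m5.png",o[:,:,::-1])
E
```

```text
230 199
243 208
```

View pics/m5.png

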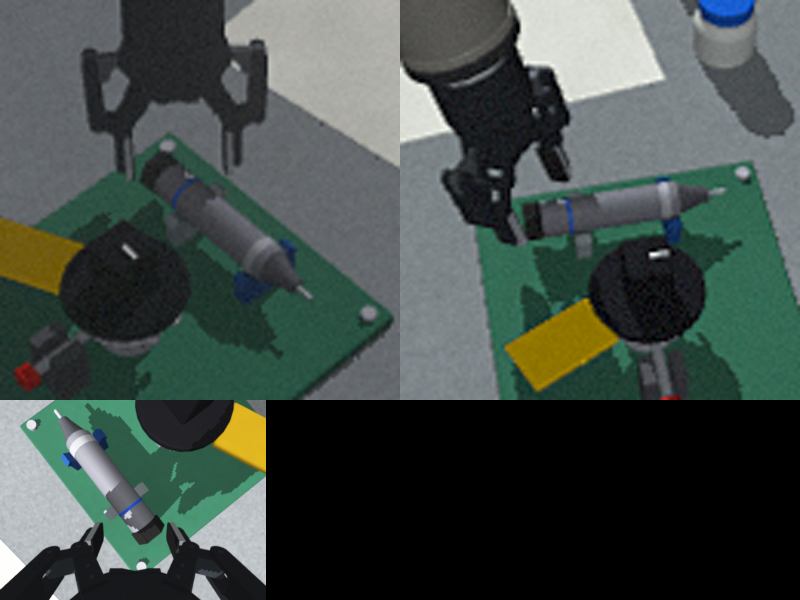

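The handpiece is still in the cradle, with the open fingers straddling its collar without touching (forces about 1 N). I'll rise one short step.

Request:
{"op": "drive_tool", "data": {
  "moves": [
    [0,0,0,0,0,0.3,80]
  ]
}}

```text
t: 14.4
tcp_pos: [0.5148, -0.0576, 0.0688]
ee_rot: [[0.693, -0.676, 0.25], [-0.631, -0.736, -0.244], [0.349, 0.012, -0.937]]
ft_force: [-0.0, 0.8, 1.0]
grip_width: 0.797
grasp_force: 0.0
```

```bash
python3 -c "
from h import *
np.set_printoptions(precision=3,suppress=True)
s=arm.read_state();print(s['t'],s['tcp_pos'],s['ee_rot'],s['qpos'],s['ft_force'],s['qvel'])"
```

```text
14.4 [ 0.515 -0.058  0.069] [[ 0.693 -0.676  0.25 ]
 [-0.631 -0.736 -0.244]
 [ 0.349  0.012 -0.937]] [ 45.644  36.41  -70.088 128.05   72.307  55.439 156.457] [-0.018  0.814  0.969] [-13.017 -69.544  -2.019   5.739 -50.957 -23.23    0.022]
```

Request:
{"op": "drive_tool", "data": {
  "moves": [
    [0,0,0,0,0,0.06,80],
    [0,0,0,0,0,0.12,80],
    [0,0,0,0,0,0.12,80]
  ]
}}

```text
t: 14.78
tcp_pos: [0.5138, -0.0268, 0.1344]
ee_rot: [[0.648, -0.701, 0.298], [-0.638, -0.713, -0.291], [0.416, -0.001, -0.909]]
ft_force: [-0.6, -0.1, 0.7]
grip_width: 0.8
grasp_force: 0.0
```

```bash
python3 -c "
from h import *
np.set_printoptions(precision=3,suppress=True)
s=arm.read_state();print(s['t'],s['tcp_pos'],s['ee_rot'],s['qpos'],s['ft_force'],s['qvel'])"
```

```text
14.775 [ 0.514 -0.027  0.134] [[ 0.648 -0.701  0.298]
 [-0.638 -0.713 -0.291]
 [ 0.416 -0.001 -0.909]] [ 41.817  25.343 -70.23  127.409  63.35   54.347 156.458] [-0.647 -0.071  0.73 ] [-3.2   -6.113  0.494 -1.884 -6.256  1.963  0.038]
```

```bash
cat > rv.py <<'E'
from h import *
import sys
from scipy.spatial.transform import Rotation as R
s=arm.read_state();Rc=np.array(s["ee_rot"])
for y in map(float,sys.argv[1:]):
    a=np.radians(y);x=np.array([np.cos(a),np.sin(a),0]);z=np.array([0,0,-1.]);Rd=np.c_[x,np.cross(z,x),z]
    print(y,np.round(R.from_matrix(Rd@Rc.T).as_rotvec(degrees=True),1))
print(np.round(s["tcp_pos"],4),np.round(s["qpos"],1),s["t"],np.round(s["ft_force"],1))
E
python3 rv.py -60 -90 -110
```

```text
-60.0 [ 19.5  15.2 -15.2]
-90.0 [ 23.3   9.8 -44.8]
-110.0 [ 25.3   5.8 -64.4]
[ 0.5138 -0.0268  0.1344] [ 41.8  25.3 -70.2 127.4  63.3  54.3 156.5] 14.775 [-0.6 -0.1  0.7]
```

Request:
{"op": "drive_tool", "data": {
  "moves": [
    [4.6,2,-9,0.01,0,0.04,80],
    [9.2,4,-18,0.02,0,0.08,80],
    [14,6,-27,0.03,0,0.1,80],
    [18.6,8,-36,0.03,0,0.1,80],
    [23.3,9.8,-45,0.03,0,0.1,80],
    [23.3,9.8,-45,0.03,0,0.1,80]
  ]
}}

```text
t: 15.52
tcp_pos: [0.5433, -0.0295, 0.232]
ee_rot: [[-0.007, -1.0, -0.002], [-1.0, 0.007, 0.004], [-0.004, 0.002, -1.0]]
ft_force: [0.1, 0.7, -0.4]
grip_width: 0.801
grasp_force: 0.0
```

```bash
python3 rv.py -130 -180
```

```text
-130.0 [ -0.3  -0.  -39.6]
-180.0 [ -0.3   0.1 -89.6]
[ 0.5433 -0.0295  0.232 ] [ 50.9  26.2 -69.2 105.8  26.4  66.7 152.3] 15.525 [ 0.1  0.7 -0.4]
```

Recovered and vertical. Now I'll turn clockwise to the yaw that suits the knob while moving above it.

Request:
{"op": "drive_tool", "data": {
  "moves": [
    [0,0,-10,0.005,-0.02,0,80],
    [0,0,-20,0.01,-0.04,0,80],
    [0,0,-30,0.02,-0.06,0,80],
    [0,0,-40,0.03,-0.09,0,80],
    [0,0,-50,0.042,-0.12,0,80],
    [0,0,-60,0.042,-0.14,0,80],
    [0,0,-70,0.042,-0.1555,0,80],
    [0,0,-80,0.042,-0.1555,0,80],
    [0,0,-90,0.042,-0.1555,0,80],
    [0,0,-94,0.042,-0.1555,0,80]
  ]
}}

```text
t: 16.77
tcp_pos: [0.5845, -0.182, 0.2321]
ee_rot: [[-0.997, 0.072, 0.002], [0.072, 0.997, -0.001], [-0.002, -0.001, -1.0]]
ft_force: [-0.7, 0.2, -0.4]
grip_width: 0.801
grasp_force: 0.0
```

```bash
python3 rv.py 176; python3 - <<'E'
from h import *
np.set_printoptions(precision=4,suppress=True)
f=cams.grab_frame("wrist");s=cams.grab_frame("scene");d=cams.grab_frame("side")
for k,z in (("knob_grip",.095),("tongue_tip",.062),("handpiece_mid",.04),("handpiece_nose",.04)):
    print(k,[(n,round(x["p"],2),atz(g,x["pixel"],z)[:2]) for n,g in (("w",f),("s",s),("d",d)) for x in pinpoint(g,k)[:2]])
E
```

```text
176.0 [0.  0.1 0.1]
[ 0.5845 -0.182   0.2321] [ 45.1  24.1 -44.   98.3  18.3  64.9  81.6] 16.775 [-0.7  0.2 -0.4]
knob_grip [('w', 0.96, array([ 0.5813, -0.187 ])), ('s', 0.78, array([ 0.5859, -0.1887])), ('d', 0.94, array([ 0.5876, -0.1783]))]
tongue_tip [('w', 0.57, array([ 0.4726, -0.2276])), ('s', 0.86, array([ 0.4704, -0.2288])), ('d', 0.89, array([ 0.4791, -0.2305]))]
handpiece_mid [('w', 0.94, array([ 0.5929, -0.0859])), ('s', 0.97, array([ 0.5906, -0.0875])), ('s', 0.76, array([0.527 , 0.4716])), ('d', 0.69, array([0.5182, 0.4563])), ('d', 0.55, array([ 0.4768, -0.2127]))]
handpiece_nose [('w', 0.78, array([ 0.6748, -0.0918])), ('s', 0.89, array([0.5204, 0.3886])), ('s', 0.64, array([ 0.6842, -0.0954])), ('d', 0.94, array([ 0.6835, -0.0974])), ('d', 0.74, array([0.5049, 0.3648]))]
```

Handpiece undisturbed, and joint 7 has about 235° of clockwise room. Descending onto the knob.

Request:
{"op": "drive_tool", "data": {
  "moves": [
    [0,0,0,0,0,-0.05,80],
    [0,0,0,0,0,-0.1,80],
    [0,0,0,0,0,-0.14,80],
    [0,0,0,0,0,-0.154,80],
    [0,0,0,0,0,-0.154,80],
    [0,0,0,0,0,-0.154,30],
    [0,0,0,0,0,-0.154,30],
    [0,0,0,0,0,-0.154,30],
    [0,0,0,0,0,-0.154,30]
  ]
}}

```text
t: 18.65
tcp_pos: [0.5855, -0.1849, 0.0809]
ee_rot: [[-0.997, 0.075, 0.005], [0.075, 0.997, -0.002], [-0.005, -0.002, -1.0]]
ft_force: [-3.2, -7.0, 14.5]
grip_width: 0.411
grasp_force: 58.9
```

Knob gripped (36 mm). Turning clockwise.

Request:
{"op": "drive_tool", "data": {
  "moves": [
    [0,0,-6,0,0,0,30],
    [0,0,-12,0,0,0,30],
    [0,0,-20,0,0,0,30],
    [0,0,-28,0,0,0,30],
    [0,0,-36,0,0,0,30],
    [0,0,-44,0,0,0,30],
    [0,0,-52,0,0,0,30],
    [0,0,-60,0,0,0,30],
    [0,0,-68,0,0,0,30],
    [0,0,-74,0,0,0,30]
  ]
}}

```text
t: 19.9
tcp_pos: [0.5842, -0.1865, 0.0808]
ee_rot: [[-0.199, 0.98, 0.002], [0.98, 0.199, -0.007], [-0.007, 0.0, -1.0]]
ft_force: [-10.9, -15.1, 18.4]
grip_width: 0.414
grasp_force: 61.2
```

```bash
cat > st.py <<'E'
from h import *
s=arm.read_state();print(round(s["t"],2),np.round(s["tcp_pos"],4),"yaw",round(float(np.degrees(np.arctan2(s["ee_rot"][1][0],s["ee_rot"][0][0]))),1),"F",np.round(s["ft_force"],1),"M",np.round(s["moment"],2),"q",np.round(s["qpos"],0),s["grip_width"])
E
python3 st.py; python3 - <<'E'
from h import *
d=cams.grab_frame("side");print([(x["p"],np.round(atz(d,x["pixel"],.062),3)) for x in pinpoint(d,"tongue_tip")])
E
```

```text
19.9 [ 0.5842 -0.1865  0.0808] yaw 101.5 F [-10.9 -15.1  18.4] M [-3.13  3.    0.92] q [ 28.  30. -22. 106.  15.  47.  10.] 0.41356552874323715
[(0.83, array([ 0.517, -0.1  ,  0.062]))]
```

Request:
{"op": "drive_tool", "data": {
  "moves": [
    [0,0,-4,-0.0015,-0.002,0.001,30],
    [0,0,-8,-0.0015,-0.002,0.002,30],
    [0,0,-12,-0.0015,-0.002,0.002,30],
    [0,0,-16,-0.0015,-0.002,0.002,30],
    [0,0,-20,-0.0015,-0.002,0.002,30],
    [0,0,-24,-0.0015,-0.002,0.002,30]
  ]
}}

```text
t: 20.75
tcp_pos: [0.5832, -0.1866, 0.081]
ee_rot: [[0.215, 0.977, 0.001], [0.977, -0.215, -0.005], [-0.004, 0.002, -1.0]]
ft_force: [4.1, -9.5, -13.9]
grip_width: 0.41
grasp_force: 64.1
```

```bash
python3 st.py
```

```text
20.75 [ 0.5832 -0.1866  0.081 ] yaw 77.6 F [  4.1  -9.5 -13.9] M [-1.84 -0.22  0.04] q [ 24.  29. -16. 106.  11.  46. -10.] 0.4102343255337084
```

Request:
{"op": "drive_tool", "data": {
  "moves": [
    [0,0,-4,0,-0.0005,-0.001,30],
    [0,0,-8,0,-0.0005,-0.001,30],
    [0,0,-12,0,-0.0005,-0.001,30],
    [0,0,-12,0,-0.0005,-0.001,30]
  ]
}}

```text
t: 21.25
tcp_pos: [0.5829, -0.1868, 0.0811]
ee_rot: [[0.411, 0.912, -0.0], [0.912, -0.411, -0.005], [-0.005, 0.002, -1.0]]
ft_force: [-7.8, -4.9, 12.6]
grip_width: 0.41
grasp_force: 67.3
```

```bash
python3 st.py
```

```text
21.25 [ 0.5829 -0.1868  0.0811] yaw 65.7 F [-7.8 -4.9 12.6] M [-0.68  2.26  0.09] q [ 22.  29. -13. 107.   9.  46. -21.] 0.4103744022200892
```

Request:
{"op": "drive_tool", "data": {
  "moves": [
    [0,0,-4,-0.001,-0.0005,0.001,30],
    [0,0,-8,-0.001,-0.0005,0.001,30],
    [0,0,-8,-0.001,-0.0005,0.001,30]
  ]
}}

```text
t: 21.62
tcp_pos: [0.5827, -0.1865, 0.0812]
ee_rot: [[0.534, 0.846, 0.001], [0.846, -0.534, -0.004], [-0.003, 0.003, -1.0]]
ft_force: [4.1, -5.0, -13.8]
grip_width: 0.408
grasp_force: 76.6
```

```bash
python3 st.py
```

```text
21.62 [ 0.5827 -0.1865  0.0812] yaw 57.8 F [  4.1  -5.  -13.8] M [-1.7  -1.23 -0.1 ] q [ 20.  29. -11. 107.   8.  45. -27.] 0.4075800681882726
```

Request:
{"op": "drive_tool", "data": {
  "moves": [
    [0,0,-4,0,0,0,30],
    [0,0,-8,0,0,0,30],
    [0,0,-8,0,0,0,30]
  ]
}}

```text
t: 22.0
tcp_pos: [0.5825, -0.1863, 0.0812]
ee_rot: [[0.645, 0.764, 0.0], [0.764, -0.645, -0.004], [-0.003, 0.002, -1.0]]
ft_force: [1.2, -3.9, -7.1]
grip_width: 0.409
grasp_force: 77.2
```

```bash
cat > pin.py <<'E'
from h import *
# red head centre seen in side and scene, triangulated, in the stand frame
o=[]
for n in ("side","scene"):
    f=cams.grab_frame(n);hsv=cv2.cvtColor(f["color"],cv2.COLOR_RGB2HSV)
    m=cv2.inRange(hsv,(0,140,60),(5,255,255))|cv2.inRange(hsv,(172,140,60),(180,255,255))
    c=np.array(proj(f,(.5795,-.285,.042)));ys,xs=np.nonzero(m)
    k=np.hypot(xs-c[0],ys-c[1])<22;print(n,c.round(1),k.sum(),xs[k].mean().round(1),ys[k].mean().round(1));o.append((f,(xs[k].mean(),ys[k].mean())))
x,e=tri(*o);print(x.round(4),e,"dist to knob axis",np.hypot(*(x[:2]-(.584,-.186))))
d=o[0][0];print([(round(q["p"],2),np.round(atz(d,q["pixel"],.062),3)) for q in pinpoint(d,"tongue_tip")])
E
python3 st.py; python3 pin.py
```

```text
22.0 [ 0.5825 -0.1863  0.0812] yaw 49.8 F [ 1.2 -3.9 -7.1] M [-1.69 -0.71 -0.23] q [ 19.  28.  -9. 107.   7.  45. -34.] 0.4086080356603845
side [331.9 343.9] 48 330.8 341.2
scene [234.3 323.8] 49 237.3 322.0
[ 0.5792 -0.2765  0.0394] [0.0001, 0.0001] dist to knob axis 0.09059313179541514
[]
```

Request:
{"op": "drive_tool", "data": {
  "moves": [
    [0,0,-4,0,0,0,30],
    [0,0,-8,0,0,0,30],
    [0,0,-8,0,0,0,30]
  ]
}}

```text
t: 22.52
tcp_pos: [0.5824, -0.1862, 0.0812]
ee_rot: [[0.745, 0.667, -0.001], [0.667, -0.745, -0.003], [-0.003, 0.002, -1.0]]
ft_force: [-2.6, -4.7, 2.1]
grip_width: 0.408
grasp_force: 78.4
```

```bash
python3 st.py; python3 pin.py; python3 - <<'E'
import cv2,numpy as np
for n,c in (("side0",(331.9,343.9)),("scene0",(234.3,323.8)),("side3",(331.9,343.9)),("scene3",(234.3,323.8))):
    hsv=cv2.cvtColor(cv2.imread(f"pics/{n}.png"),cv2.COLOR_BGR2HSV)
    m=cv2.inRange(hsv,(0,140,60),(5,255,255))|cv2.inRange(hsv,(172,140,60),(180,255,255));ys,xs=np.nonzero(m);k=np.hypot(xs-c[0],ys-c[1])<22;print(n,k.sum(),xs[k].mean(),ys[k].mean())
E
```

```text
22.52 [ 0.5824 -0.1862  0.0812] yaw 41.9 F [-2.6 -4.7  2.1] M [-1.92 -0.01 -0.04] q [ 17.  28.  -8. 107.   5.  45. -41.] 0.40828984806318286
side [331.9 343.9] 53 330.0 337.6
scene [234.3 323.8] 47 240.5 319.4
[ 0.5798 -0.2676  0.0403] [0.0002, 0.0002] dist to knob axis 0.08175684368566352
[]
side0 53 330.52830188679246 339.8301886792453
scene0 49 238.44897959183675 321.0612244897959
side3 53 330.52830188679246 339.8301886792453
scene3 49 238.40816326530611 321.0
```

The pin first moved out (side row 341.2 against 339.8 at rest) and has now snapped in (337.6), about 7 mm towards the knob: clicked. I'll release and rise.

Request:
{"op": "drive_tool", "data": {
  "moves": [
    [0,0,0,0,0,0,50],
    [0,0,0,0,0,0,75],
    [0,0,0,0,0,0,75],
    [0,0,0,0,0,0,75],
    [0,0,0,0,0,0.03,75],
    [0,0,0,0,0,0.08,75],
    [0,0,0,-0.02,0,0.14,75],
    [0,0,0,-0.08,0,0.18,75],
    [0,0,0,-0.12,0,0.2,75],
    [0,0,0,-0.12,0,0.2,75]
  ]
}}

```text
t: 23.92
tcp_pos: [0.4605, -0.1865, 0.2832]
ee_rot: [[0.747, 0.665, 0.002], [0.665, -0.747, -0.005], [-0.002, 0.005, -1.0]]
ft_force: [0.6, -0.5, -0.2]
grip_width: 0.746
grasp_force: 0.0
```

```bash
python3 st.py; python3 pin.py; python3 - <<'E'
from h import *
I=[]
for n in ("scene","side"):
    f=cams.grab_frame(n);c=proj(f,(.57,-.15,.06));x,y=int(c[0]),int(c[1])
    I.append(cv2.resize(f["color"][y-70:y+70,x-70:x+70],(400,400),interpolation=cv2.INTER_CUBIC))
    for k,z in (("bur_block",0),("paste_jar",0),("spray_bottle",0),("handpiece_mid",.04)):
        print(n,k,[(round(q["p"],2),np.round(atz(f,q["pixel"],z)[:2],3)) for q in pinpoint(f,k)[:1]])
cv2.imwrite("pics/end.png",np.hstack(I)[:,:,::-1])
E
```

```text
23.93 [ 0.4605 -0.1865  0.2832] yaw 41.7 F [ 0.6 -0.5 -0.2] M [-0.01  0.04 -0.03] q [ 22.   5.  -8. 110.   1.  64. -35.] 0.7456481420223401
side [331.9 343.9] 50 330.2 337.5
scene [234.3 323.8] 48 240.5 319.3
[ 0.58   -0.2679  0.041 ] [0.0, 0.0] dist to knob axis 0.0819733148253274
[(0.65, array([ 0.631, -0.082,  0.062]))]
scene bur_block [(0.86, array([0.739, 0.254]))]
scene paste_jar [(0.72, array([0.735, 0.116]))]
scene spray_bottle [(0.57, array([ 0.512, -0.474]))]
scene handpiece_mid [(0.77, array([0.537, 0.462]))]
side bur_block [(0.95, array([0.745, 0.262]))]
side paste_jar [(0.72, array([0.741, 0.094]))]
side spray_bottle [(0.63, array([ 0.518, -0.464]))]
side handpiece_mid [(0.9, array([ 0.587, -0.082]))]
```

View pics/end.png

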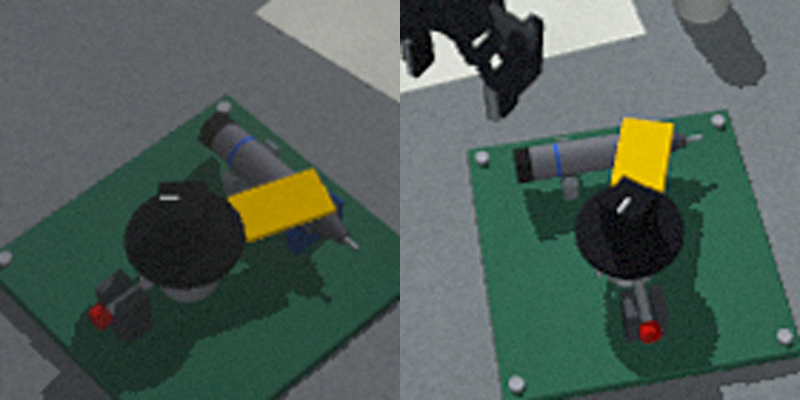

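The final view shows the handpiece in the cradle with its nose over the blue support. The tongue lies across it, the pin has stayed in, and the arm is clear. Handing in.

```bash
python3 -c "
from plant import arm
print(arm.close_job())"
```

```text
the job is handed in; nothing more can be done
None
```

I laid the handpiece in the cradle with its nose over the blue support and turned the knob until the lock clicked; the tongue lies over the handpiece, the pin has stayed in, and I handed the job in at about 24 s. On the way, one wrong-way wrist turn took the open gripper down around the handpiece's rear collar, but the force readings were about 1 N and the handpiece had not moved.

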